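# Gather the vial stoppers in the corner of the tray and hold it tipped

### The job

Take the one round stopper out of the compartment box and put it in the steel tray with the other three, leaving the square spacer and the collar in the box. Then take the tray by its lifting tab and tip it up by at least 20 degrees, so that all four stoppers slide down into the corner opposite the tab, and finish while still holding the tray tipped and still, propped on nothing but the bench or carried freely. Do not spill anything or disturb the bottle, pen pot and tip rack.

Things in the scene. Friction and masses are not known exactly. Their poses are not given: they have to be found in the camera images.
- tray_floor (a point): Centre of the inner floor of a loose square polished steel tray, about 0.35 kg: 200 x 200 mm outside, 36 mm high, walls 4 mm. The point is 3 mm above its underside. x, y run along the tray's sides, z up. The lifting tab is outside the +x +y corner; gather in the -x -y corner. Stoppers slide on it (friction about 0.15): some start at 9 degrees of tilt, by 30 to 35 all run down.
- tray_tab (a point): Grip centre of the tray's lifting tab, an upright bare metal plate outside the +x +y corner, running along the diagonal: 14 mm thick, 56 mm long, from 8 to 60 mm above the tray's underside. The point is at (121, 121) mm from the tray's centre, 40 mm above its underside, 30 mm out from the outer corner. Axes as tray_floor; pinch across the diagonal.
- tray_corner (a point): The inner -x -y corner of the tray, opposite the tab, (-96, -96) mm from the tray's centre and 13 mm above its floor (half a stopper's height). The tray's outer corner on its underside, on which it pivots when the tab is lifted, is at (-100, -100) mm, 16 mm lower. Axes as tray_floor.
- organizer: Fixed grey open compartment box, 120 mm along its x, 210 mm along its y, 24 mm high, walls and floor 4 mm thick; two dividers make three compartments side by side along y, each about 112 mm (x) by 65 mm (y). Origin at the centre of its underside. They hold, in any order, the stopper, a square spacer and a collar.
- stopper_d_center (a point): Centre of the stopper that stands in the compartment box: a round white plastic vial stopper, 26 mm in diameter and 26 mm high, 20 g, standing upright on the box's floor. It is the only plain round one there: the square spacer is a 26 mm block, the collar a 30 mm ring 12 mm high, all of the same white plastic.
- stopper_a_center (a point): Centre of one of the three stoppers, alike to stopper_d, that stand scattered in the half of the tray towards the tab.
- stopper_b_center (a point): Centre of one of the three stoppers, alike to stopper_d, that stand scattered in the half of the tray towards the tab.
- stopper_c_center (a point): Centre of one of the three stoppers, alike to stopper_d, that stand scattered in the half of the tray towards the tab.
- spacer: White square block 26 x 26 x 26 mm in the compartment box, to be left there. Origin at the centre of its underside.
- collar: White ring in the compartment box, 30 mm outside, 16 mm bore, 12 mm high, to be left there. Origin at the centre of its underside.
- reagent: Bystander: amber bottle 60 mm in diameter, 130 mm high. Origin at the centre of its underside.
- pen_pot: Bystander: clear pot with pens, 72 mm in diameter, 95 mm high, the pens to 155 mm. Origin at the centre of its underside.
- tip_rack: Bystander: low grey tip rack 85 x 120 mm, 44 mm high, beyond the work. Origin at the centre of its underside.

How it is judged:
By the outcome, as a careful person would: the job done as asked, in the order asked, and still so for the second after the job is handed in, while the arm keeps its last pose, push and grip.
It also fails if it takes over 53 s, if anything falls off the work surface, if the arm or the gripper's body presses on something with over 40 N, if the wrist force passes 120 N, or if a joint passes its speed limit or range.

### The arm

A 6-joint arm with a two-finger parallel gripper is mounted at the origin on the work surface. World frame = base frame: x ahead of the robot, y to its left, z up, the work surface at z = 0. Lengths are in m, angles in rad, forces in N, time in s.
With the tool pointing down it reaches from about 0.425 to 0.95 m from the base axis. Payload 3.5 kg.
Tool frame: the origin (TCP) lies on the centre line of the jaws, within the pads' length; the fingertips stand 14 mm ahead of it and the grasp point (between the pads) lies 5 mm behind it (robot.tip_reach is the distance from the TCP to the fingertips, in m); z points along the fingers, y is the direction in which the jaws open and shut (so a half turn about z gives the same grasp; the last joint's range is limited). The gripper opens to 85 mm and grips with 20 to 120 N. Pads are 22 mm wide; open, the fingers measure 114 mm over their backs; the gripper's body (76 mm by 85 mm) begins 54 mm behind the grasp point. The pads swing forward as they close: fully open they stand 13 mm farther back than shut.
Start: joints at [-1.422, 0.286, 1.577, -0, 1.279, -0.15], TCP at [0.199, -0.645, 0.216] pointing down, gripper open.
Joint ranges: [-2.77, 2.77], [-0.9, 2.22], [0.21, 2.48], [-1.53, 4.67], [0.24, 2.81], [-2.84, 2.84]. Speed limits (rad/s): [2.79, 2.79, 3.14, 3.14, 3.14, 3.14].

### API

Orientations are given as a rotation vector (axis times angle).
In Python, from rig import robot gives the robot as it stands. The module is installed in compiled form; this text tells all that it offers.
- The arm moves only by the shell command python3 -m pendant 'ROWS' [FORCE]. ROWS is JSON, one flat list of numbers, 5 for each row, row after row: the closure in counts, from 0 (fully open) to 255 (shut), then the shift along the world's x, y, z in cm, then the turn about the world's z in degrees. A call has exactly 8 rows; each row shifts and turns the pose as measured when the row begins; what a row does not reach is not made up. A row lasts 1/10 s, in which the tool goes at most 50 mm and 8.59 degrees, less where a joint would pass 70% of its speed; a pose out of reach is approached as far as the arm can. A call with a gripper value outside its range is refused whole. The fingers move at their own pace and stop on an object; FORCE is the grip in N (left out, the last holds). Time passes only in rows, so rows that do not move let the fingers close, or fill a call up. It gives the time, the measured TCP pose, the force and the opening at its end, in the units of the state.
- robot.sense(): the state, without advancing time (a new reading comes with each control period).
- robot.get_image(name): name is "scene" or "top" or "wrist"; returns a dict with "image" (384x512x3 uint8, blue, green, red), "depth" (384x512 float32, m along the optical axis (not along the pixel's ray), 0 where there is no reading), "camera_matrix" (3x3 intrinsics, pixels), "world_to_cam" (4x4, takes a point from world to camera coordinates). Camera axes: x right, y down, z forward; pixel columns grow to the right and rows downward; lengths in m; the calibration is good to about 2 mm. A picture is of the moment at which its call begins.
- robot.finish_job(): hands the job in, once; it reports no verdict.
The state is a dict: "t": time; "qpos": joint angles; "dq": joint speeds; "joint_torque": joint torques, N m; "ee_pos": TCP position; "tool_rot": TCP orientation; "contact_force": force on the tool from outside, world axes, zero at the start; "moment": the same for the moment, N m; "opening": finger opening in m.
Only numpy, scipy, OpenCV 4.12 (cv2) and the standard library are available. Lean on these libraries where they do the work, as an engineer would, in place of code of your own. Each camera call takes 0.05 s, during which the arm holds its last target.

## Working session

There is one attempt and no reset: what is moved stays moved. The work goes in short steps, Python scripts to look and compute and a shell command to move; the robot and the scene stay as the last step left them, time stands still between calls to the robot, and variables do not carry over. Pictures are saved under pics/ and viewed, and the job is handed in when it is done.

```bash
mkdir -p pics; ls; cat > h.py <<'E'
import numpy as np, cv2
from rig import robot
def grab(n,f):
    d=robot.get_image(n); cv2.imwrite('pics/'+f,d['image']); 
    np.savez('pics/'+f[:-4]+'.npz',**d); return d
def load(f): return dict(np.load('pics/'+f+'.npz'))
def ray(d,u,v,z):
    T=d['world_to_cam'];R=T[:3,:3];t=T[:3,3];K=d['camera_matrix']
    c=-R.T@t; r=R.T@np.linalg.inv(K)@np.array([u,v,1.]); s=(z-c[2])/r[2]; return c+s*r
def proj(d,p):
    T=d['world_to_cam'];q=T[:3,:3]@np.array(p)+T[:3,3];q=d['camera_matrix']@q;return q[:2]/q[2]
E
python3 - <<'E'
from h import *
for n in ('scene','top'): 
    d=grab(n,n+'0.png'); print(n,d['camera_matrix'],d['world_to_cam'])
print(robot.sense())
E
```

```text
pics
scene [[497.83157559   0.         264.92108669]
 [  0.         497.83157559 198.69929669]
 [  0.           0.           1.        ]] [[ 0.72637279  0.68699809 -0.0204008  -0.39185742]
 [ 0.45969545 -0.50768038 -0.7286568  -0.21088302]
 [-0.51094291  0.51989831 -0.68457511  1.71816733]
 [ 0.          0.          0.          1.        ]]
top [[466.02080665   0.         251.19183237]
 [  0.         466.02080665 181.19191294]
 [  0.           0.           1.        ]] [[ 1.30583132e-03 -9.99975262e-01  6.91165099e-03 -1.22076556e-02]
 [-9.86555599e-01 -2.41775470e-03 -1.63408090e-01  5.48950391e-01]
 [ 1.63420758e-01 -6.60534458e-03 -9.86534351e-01  1.45726432e+00]
 [ 0.00000000e+00  0.00000000e+00  0.00000000e+00  1.00000000e+00]]
{'t': 0.1, 'qpos': array([-1.42200751e+00,  2.87128054e-01,  1.57804338e+00,  1.93822355e-05,
        1.27860679e+00, -1.50016210e-01]), 'dq': array([-0.00087618, -0.00287061, -0.00376714, -0.00124384, -0.00010394,
        0.00069156]), 'joint_torque': array([ 1.17111045e-03, -4.07300591e+01, -2.93698722e+01, -1.21444664e-04,
        3.45877444e-03,  1.56107285e-05]), 'ee_pos': array([ 0.19863293, -0.64444884,  0.21424463]), 'tool_rot': array([-3.10443601e+00, -4.67283664e-01, -3.12306592e-05]), 'contact_force': array([-0.21757246,  0.56226133, -0.1845602 ]), 'moment': array([-0.02846054, -0.00718425, -0.00628437]), 'opening': 0.08559882876928744}
```

View pics/top0.png

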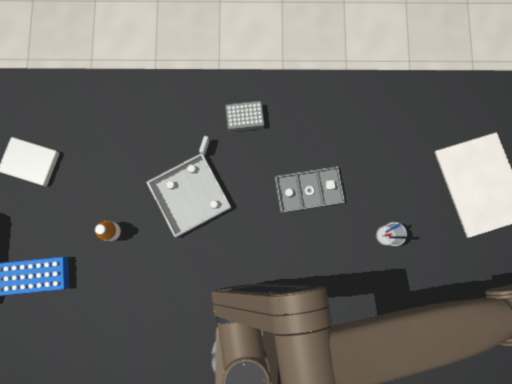

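View pics/scene0.png

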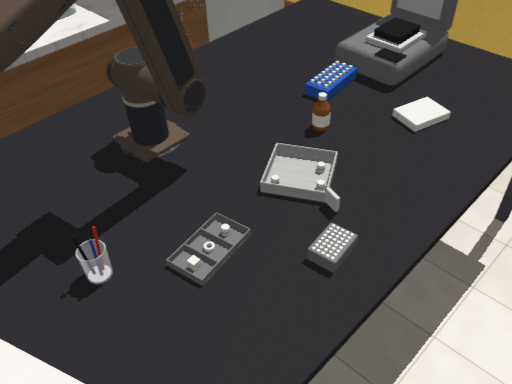

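The top view shows the tray around (189,195) with its tab at (205,145). The box is around (310,189), with the round stopper at (289,192), the collar at (309,190) and the square at (330,185). The bottle is at (107,231), the pot at (392,235) and the rack at (245,115).

```bash
python3 - <<'E'
from h import *
d=load('top0'); im=d['image']; 
c=im[95:250,90:360]; cv2.imwrite('pics/c1.png',cv2.resize(c,None,fx=2.95,fy=2.95,interpolation=cv2.INTER_CUBIC))
g=cv2.cvtColor(im,cv2.COLOR_BGR2GRAY)
for th in (205,220,230):
    m=(g>th).astype(np.uint8); n,l,s,ce=cv2.connectedComponentsWithStats(m)
    print(th)
    for i in range(1,n):
        u,v=ce[i]
        if 130<u<350 and 130<v<240 and s[i,4]>8: print(ce[i].round(1),s[i],ray(d,u,v,0.03).round(4))
d=load('scene0'); c=d['image'][120:300,150:370]; cv2.imwrite('pics/c2.png',cv2.resize(c,None,fx=3.3,fy=3.3,interpolation=cv2.INTER_CUBIC))
E
```

```text
205
[202.7 143.8] [200 137   6  14  31] [0.676  0.1488 0.03  ]
[190.4 168.2] [187 165   8   7  37] [0.5942 0.1874 0.03  ]
[169.1 184. ] [166 180   7   8  44] [0.5415 0.2555 0.03  ]
[329.9 184.3] [326 181   9   8  56] [ 0.5418 -0.2678  0.03  ]
[308.8 190.1] [305 186   9   9  37] [ 0.5226 -0.1986  0.03  ]
[288.5 191.9] [286 189   6   7  34] [ 0.5167 -0.1324  0.03  ]
[212.6 203.7] [209 200   8   8  42] [0.4774 0.1133 0.03  ]
220
[190.6 168. ] [188 166   6   5  25] [0.5946 0.1869 0.03  ]
[169.3 184.2] [167 181   6   7  30] [0.541  0.2547 0.03  ]
[329.8 184.1] [327 181   7   7  44] [ 0.5424 -0.2674  0.03  ]
[311.3 189.8] [310 187   3   7  10] [ 0.5236 -0.2067  0.03  ]
[288.5 191.9] [286 189   6   6  27] [ 0.5166 -0.1325  0.03  ]
[212.7 203.6] [210 201   6   6  29] [0.4779 0.1129 0.03  ]
230
[190.6 167.9] [188 166   6   5  19] [0.5951 0.187  0.03  ]
[329.5 184.2] [327 181   6   7  34] [ 0.5423 -0.2663  0.03  ]
[169.2 184. ] [167 182   5   5  23] [0.5416 0.2553 0.03  ]
[288.6 191.9] [287 190   4   5  17] [ 0.5166 -0.1327  0.03  ]
[212.9 203.6] [211 201   5   6  21] [0.4779 0.1123 0.03  ]
```

View pics/c1.png

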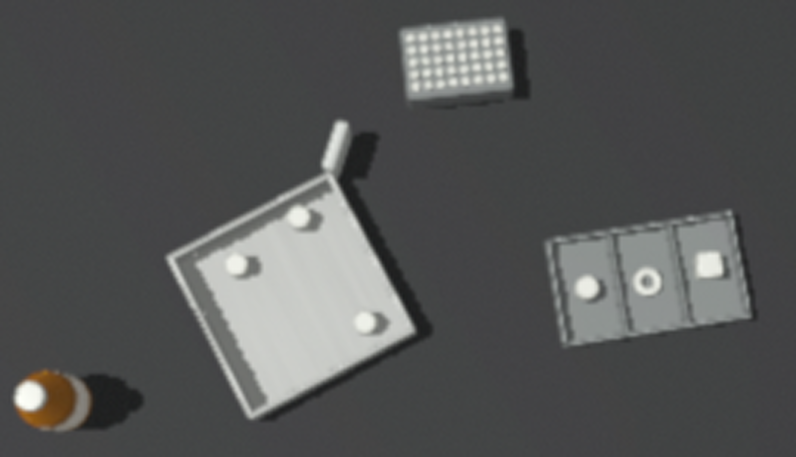

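View pics/c2.png

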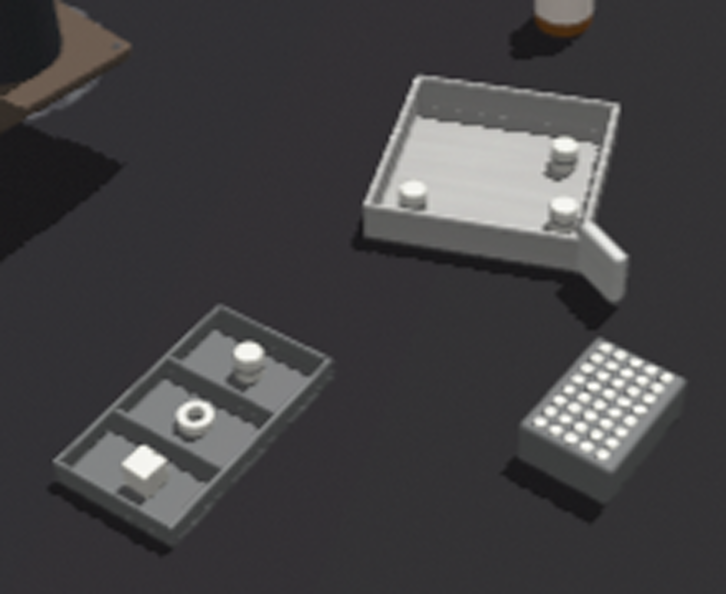

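The crop shows the rim corners at about (333,174), (168,258), (252,416) and (415,331). The tab is at the upper one, so the gather corner is the lower one, at (252,416). The box's stopper is the plain round one, in the compartment nearest the tray.

```bash
python3 - <<'E'
from h import *
d=load('top0'); f=lambda u,v:(u/2.95+90-.3,v/2.95+95-.3)
P=[ray(d,*f(u,v),0.036)[:2] for u,v in [(333,174),(168,258),(252,416),(415,331)]]
P=np.array(P);print(P.round(4));C=P.mean(0);print('C',C, [np.linalg.norm(P[i]-P[(i+1)%4]).round(4) for i in range(4)])
g=(P[0]-P[2]);print('diag yaw',np.degrees(np.arctan2(g[1],g[0])), np.linalg.norm(g))
h=P[1]-P[3];print('perp',np.degrees(np.arctan2(h[1],h[0])))
# tab mid at top ends
for u,v in [(342,123),(330,170)]: print('tab',ray(d,*f(u,v),0.06))
th=np.arctan2(g[1],g[0]); print('tab pred',C+0.171*np.array([np.cos(th),np.sin(th)]))
for u,v in [(547,240),(734,212),(751,317),(565,345)]: print('org',ray(d,*f(u,v),0.024))
s=load('scene0');f2=lambda u,v:(u/3.3+150-.3,v/3.3+120-.3)
for u,v in [(417,78),(618,104),(583,240),(365,208)]: print('sc rim',ray(s,*f2(u,v),.036))
for n,(u,v),z in [('d',(248,350),.03),('a',(564,146),.029),('b',(564,206),.029),('c',(412,187),.029),('tabend',(625,262),.06),('tabin',(584,225),.06)]: print(n,ray(s,*f2(u,v),z))
for n,(u,v) in [('reag',(107,231)),('pot',(392,236)),('rack',(245,116))]: print(n,ray(d,u,v,.05))
from scipy.spatial.transform import Rotation as R
print(R.from_rotvec(robot.sense()['tool_rot']).as_matrix().round(3))
E
```

```text
[[0.6414 0.148 ]
 [0.5465 0.3273]
 [0.3742 0.2303]
 [0.4666 0.0555]]
C [0.50717021 0.1902877 ] [np.float64(0.2028), np.float64(0.1977), np.float64(0.1977), np.float64(0.1978)]
diag yaw -17.125922147626692 0.27956487550545916
perp 73.6099375978258
tab [0.69333337 0.13678437 0.06      ]
tab [0.64041204 0.14897061 0.06      ]
tab pred [0.67058805 0.13993286]
org [ 0.56973744 -0.08973187  0.024     ]
org [ 0.60199157 -0.29868831  0.024     ]
org [ 0.48414863 -0.31398446  0.024     ]
org [ 0.4528024  -0.10865859  0.024     ]
sc rim [0.37518193 0.22755812 0.036     ]
sc rim [0.547487   0.32616298 0.036     ]
sc rim [0.64297599 0.15097004 0.036     ]
sc rim [0.47126748 0.0532059  0.036     ]
d [ 0.51761864 -0.13564889  0.03      ]
a [0.54385412 0.24855194 0.029     ]
b [0.59756752 0.18162584 0.029     ]
c [0.477524   0.10889137 0.029     ]
tabend [0.7013745  0.13141477 0.06      ]
tabin [0.64680698 0.14503423 0.06      ]
reag [0.38798152 0.44299907 0.05      ]
pot [ 0.37378412 -0.45616051  0.05      ]
rack [0.7654971  0.00950577 0.05      ]
[[ 0.956  0.294 -0.   ]
 [ 0.294 -0.956  0.002]
 [ 0.    -0.002 -1.   ]]
```

```bash
python3 -m pendant '[60,2.5,3.5,0,8, 60,2.5,3.5,0,8, 60,2.5,3.5,0,8, 60,2.5,3.5,0,8, 60,2.5,3.5,0,8, 60,2.5,3.5,0,8, 60,2.5,3.5,0,8, 60,2.5,3.5,0,8]' 30
```

```text
t: 0.9
ee_pos: [0.3988, -0.3554, 0.208]
tool_rot: [-2.345, -2.078, 0.004]
contact_force: [0.5, -0.2, 0.0]
opening: 0.0653
```

```bash
python3 -m pendant '[90,2,3.7,0,3, 90,2,3.7,0,3, 90,2,3.7,-1,3, 90,2,3.7,-2,3, 90,2,3.7,-2,3, 90,1.8,3.6,-2,1, 90,0,0,-2,0, 90,0,0,0,0]'
python3 - <<'E'
from h import *
s=robot.sense();print(s['ee_pos'],s['tool_rot'],s['opening'])
d=grab('wrist','w1.png')
for z in (.03,):print(proj(d,[.517,-.134,z]))
E
```

```text
t: 1.7
ee_pos: [0.5206, -0.1183, 0.1136]
tool_rot: [-2.006, -2.406, 0.005]
contact_force: [0.1, 0.4, -0.2]
opening: 0.0553
[ 0.5205583  -0.11826521  0.11356707] [-2.00597495 -2.40616669  0.00479601] 0.05529228074674851
[246.69847756 208.25218878]
```

View pics/w1.png

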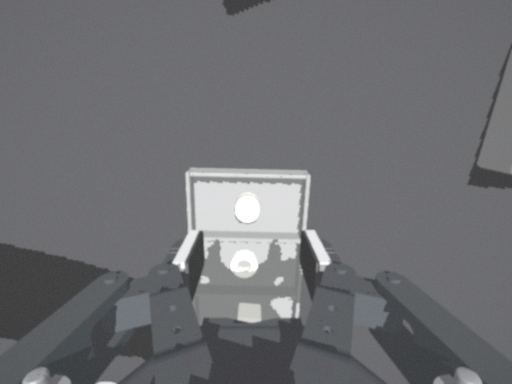

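The wrist view shows the stopper top at (247,209), which matches the predicted projection (246.7,208.3). The collar is below it at (244,264). Next I move the remaining (-0.4, -1.6) cm and go down.

```bash
python3 - <<'E'
from h import *
d=load('w1');g=cv2.cvtColor(d['image'],cv2.COLOR_BGR2GRAY)
n,l,s,c=cv2.connectedComponentsWithStats((g>235).astype(np.uint8))
for i in range(1,n):
    if s[i,4]>60: print(c[i],s[i],ray(d,*c[i],.03))
E
python3 -m pendant '[90,-0.3,-1.5,0,0, 90,0,0,-2,0, 90,0,0,-2,0, 90,0,0,0,0, 90,0,0,0,0, 90,0,0,0,0, 90,0,0,0,0, 90,0,0,0,0]'
```

```text
[247.1703204  207.54974705] [235 192  25  31 593] [ 0.51732046 -0.13321389  0.03      ]
[243.66591928 260.75560538] [230 250  28  22 446] [ 0.52388698 -0.19044237  0.03      ]
t: 2.55
ee_pos: [0.5229, -0.1467, 0.086]
tool_rot: [2.015, 2.393, 0.001]
contact_force: [0.6, 0.5, -0.7]
opening: 0.055
```

```bash
python3 -m pendant '[90,-0.6,1.3,0,0, 90,0,0,0,0, 90,0,0,-1,0, 90,0,0,-1,0, 90,0,0,-1,0, 90,0,0,0,0, 90,0,0,0,0, 90,0,0,0,0]'
```

```text
t: 3.35
ee_pos: [0.5157, -0.1314, 0.0528]
tool_rot: [2.014, 2.396, 0.001]
contact_force: [0.1, 0.8, 0.2]
opening: 0.0555
```

```bash
python3 -m pendant '[90,0.1,-0.2,-1,0, 90,0,0,-1,0, 90,0,0,-0.6,0, 90,0,0,0,0, 90,0,0,0,0, 160,0,0,0,0, 200,0,0,0,0, 230,0,0,0,0]' 30
```

```text
t: 4.15
ee_pos: [0.5174, -0.1341, 0.0251]
tool_rot: [2.014, 2.395, 0.001]
contact_force: [-0.3, 0.1, 0.6]
opening: 0.0118
```

```bash
python3 - <<'E'
from h import *
s=robot.sense();print(s['ee_pos'],s['opening'])
a=grab('wrist','w2.png')['image'];b=grab('scene','s2.png')['image'][180:300,130:290]
cv2.imwrite('pics/m2.png',np.hstack([cv2.resize(a,(400,300)),cv2.resize(b,(400,300),interpolation=cv2.INTER_CUBIC)]))
E
```

```text
[ 0.51741637 -0.13410357  0.0251349 ] 0.011803068025180751
```

View pics/m2.png

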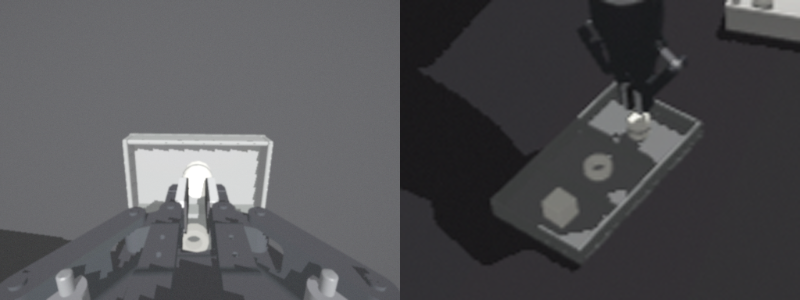

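The fingers closed at 12 mm without the stopper, which now stands on the far (+y) side of them at about (197,178) in the left half. I'll open, rise and measure again.

```bash
python3 - <<'E'
from h import *
d=load('w2');g=cv2.cvtColor(d['image'],cv2.COLOR_BGR2GRAY)
n,l,s,c=cv2.connectedComponentsWithStats((g>235).astype(np.uint8))
for i in range(1,n):
    if s[i,4]>60: print(c[i],s[i],ray(d,*c[i],.03))
print(proj(d,[.5174,-.1341,.03]),proj(d,[.5174,-.1341,.011]))
E
python3 -m pendant '[150,0,0,0,0, 90,0,0,0,0, 90,0,0,0,0, 90,0,0,2,0, 90,0,0,2,0, 90,0,0,2,0, 90,0,0,0,0, 90,0,0,0,0]'
python3 - <<'E'
from h import *
d=grab('wrist','w3.png');g=cv2.cvtColor(d['image'],cv2.COLOR_BGR2GRAY)
n,l,s,c=cv2.connectedComponentsWithStats((g>235).astype(np.uint8))
for i in range(1,n):
    if s[i,4]>60: print(c[i],s[i],ray(d,*c[i],.03))
st=robot.sense();print(st['ee_pos'],st['tool_rot'])
d=grab('top','t3.png');g=cv2.cvtColor(d['image'],cv2.COLOR_BGR2GRAY);print(d['image'][170:215:3,289])
E
```

```text
[253.6375 208.725 ] [241 206  25   8  80] [ 0.51484433 -0.11795755  0.03      ]
[251.71134021 229.87857961] [236 212  35  42 873] [ 0.51610287 -0.13199109  0.03      ]
[253.1741313  233.23745986] [252.76444685 221.25169326]
t: 5.05
ee_pos: [0.5163, -0.1336, 0.086]
tool_rot: [2.015, 2.396, 0.001]
contact_force: [-0.3, 0.3, 0.1]
opening: 0.055
[253.20416667 202.0625    ] [240 185  28  34 720] [ 0.51716619 -0.13369651  0.03      ]
[247.27160494 258.90864198] [234 249  29  24 405] [ 0.52129329 -0.18809347  0.03      ]
[ 0.51659611 -0.1337278   0.08607553] [2.01485157e+00 2.39581595e+00 9.38741152e-04]
[[106 122 137]
 [107 122 137]
 [ 93 110 125]
 [ 87 102 118]
 [ 81  96 110]
 [ 57  67  76]
 [ 70  82  95]
 [ 72  85  98]
 [ 76  87  98]
 [ 87  86  85]
 [ 74  87  99]
 [ 72  86  98]
 [ 71  84  97]
 [ 72  86  97]
 [ 72  86  98]]
```

View pics/w3.png

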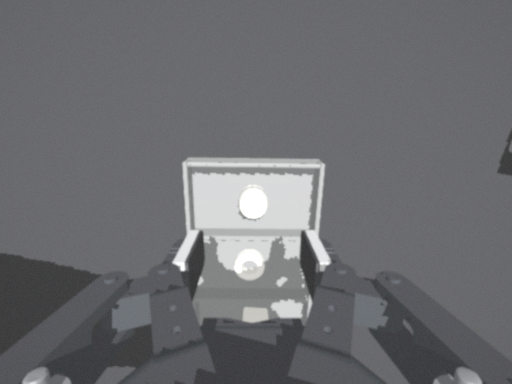

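```bash
python3 - <<'E'
from h import *
for f in ('w1','w2','w3'):
    d=load(f);T=d['world_to_cam'];R=T[:3,:3];t=T[:3,3];print(f,'cam',(-R.T@t).round(4),'axis',R[2].round(3))
    K=d['camera_matrix'];D=d['depth']
    def pt(u,v):
        z=D[v,u];return (R.T@(np.linalg.inv(K)@[u,v,1]*z-t)).round(4)
    for v in range(180,275,6): print(v,pt(253 if f!='w1' else 247,v), end=' ')
    print()
d=load('w2');c=d['image'][160:340,150:360];cv2.imwrite('pics/w2c.png',cv2.resize(c,None,fx=3.3,fy=3.3))
E
```

```text
w1 cam [ 0.5081 -0.0487  0.2711] axis [ 0.043 -0.276 -0.96 ]
180 [ 0.5129 -0.1128  0.0037] 186 [ 0.514  -0.1193  0.0032] 192 [ 0.5151 -0.1252  0.0047] 198 [ 0.5156 -0.1252  0.0255] 204 [ 0.5165 -0.1299  0.0294] 210 [ 0.5176 -0.1357  0.03  ] 216 [ 0.5187 -0.142   0.0293] 222 [ 0.5211 -0.1591  0.0028] 228 [ 0.5223 -0.1658  0.0033] 234 [ 0.5231 -0.1695  0.0106] 240 [ 0.5238 -0.1718  0.0201] 246 [ 0.5262 -0.1877  0.0024] 252 [ 0.5269 -0.1906  0.0106] 258 [ 0.5278 -0.1951  0.0153] 264 [ 0.5301 -0.2094  0.0035] 270 [ 0.5307 -0.2121  0.0114] 
w2 cam [ 0.5025 -0.0627  0.1817] axis [ 0.059 -0.286 -0.956]
180 [ 0.5118 -0.102   0.023 ] 186 [ 0.5136 -0.1111  0.0034] 192 [ 0.5144 -0.1154  0.0034] 198 [ 0.5025 -0.0627  0.1817] 204 [ 0.516  -0.1245  0.0026] 210 [ 0.5157 -0.1237  0.0167] 216 [ 0.5157 -0.1247  0.025 ] 222 [ 0.5161 -0.1271  0.029 ] 228 [ 0.5167 -0.131   0.0292] 234 [ 0.5175 -0.1353  0.0286] 240 [ 0.5183 -0.1397  0.0281] 246 [ 0.519  -0.1435  0.0288] 252 [ 0.5197 -0.1477  0.029 ] 258 [ 0.5235 -0.1674  0.0026] 264 [ 0.5238 -0.1693  0.0079] 270 [ 0.5238 -0.1698  0.0149] 
w3 cam [ 0.5017 -0.0624  0.2426] axis [ 0.057 -0.286 -0.957]
180 [ 0.5152 -0.1215  0.003 ] 186 [ 0.5155 -0.1241  0.0144] 192 [ 0.5157 -0.1261  0.0263] 198 [ 0.5164 -0.1304  0.0293] 204 [ 0.5174 -0.1357  0.0292] 210 [ 0.5184 -0.1414  0.0284] 216 [ 0.5193 -0.1466  0.0289] 222 [ 0.5224 -0.1626  0.0039] 228 [ 0.5235 -0.1689  0.0039] 234 [ 0.5234 -0.1692  0.0166] 240 [ 0.526  -0.1827  0.0018] 246 [ 0.5271 -0.1889  0.0025] 252 [ 0.5273 -0.1908  0.0111] 258 [ 0.5282 -0.1964  0.0127] 264 [ 0.5305 -0.2085  0.0036] 270 [ 0.5309 -0.2112  0.0103]
```

View pics/w2c.png

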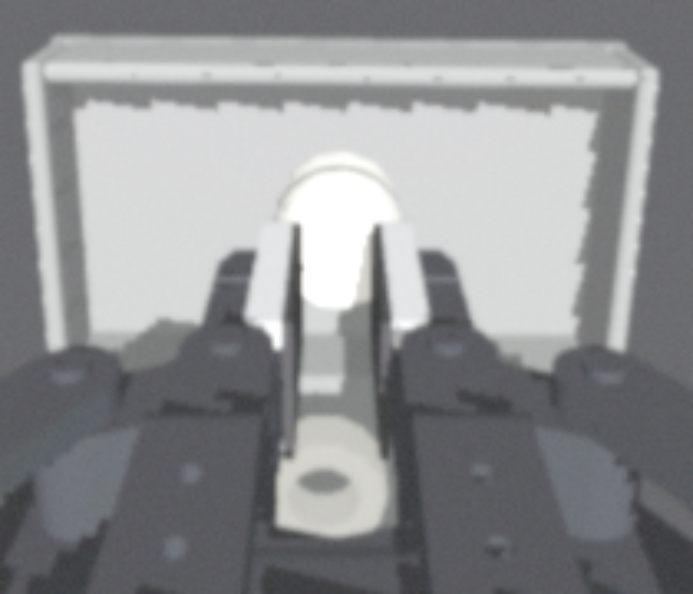

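```bash
python3 - <<'E'
from h import *
print(robot.tip_reach)
for f,us in (('w2',(232,235,238,268,272)),('w3',(185,190,313,318))):
    d=load(f);T=d['world_to_cam'];R=T[:3,:3];t=T[:3,3]
    K=d['camera_matrix'];D=d['depth']
    def pt(u,v):
        z=D[v,u];return (R.T@(np.linalg.inv(K)@[u,v,1]*z-t)).round(4)
    for u in us:
      for v in (228,234,240,250,258): print(f,u,v,pt(u,v))
E
```

```text
0.014
w2 232 228 [ 0.5037 -0.1255  0.0457]
w2 232 234 [ 0.5041 -0.1253  0.0536]
w2 232 240 [ 0.5045 -0.1253  0.0603]
w2 232 250 [ 0.5051 -0.125   0.0709]
w2 232 258 [ 0.5056 -0.1257  0.0767]
w2 235 228 [ 0.5053 -0.1254  0.0453]
w2 235 234 [ 0.5057 -0.1249  0.0539]
w2 235 240 [ 0.506  -0.1251  0.0603]
w2 235 250 [ 0.5065 -0.125   0.0704]
w2 235 258 [ 0.5069 -0.1255  0.0765]
w2 238 228 [ 0.507  -0.1251  0.0455]
w2 238 234 [ 0.5073 -0.1255  0.0521]
w2 238 240 [ 0.5075 -0.1247  0.0606]
w2 238 250 [ 0.5079 -0.1247  0.0705]
w2 238 258 [ 0.5082 -0.1249  0.0772]
w2 268 228 [ 0.5236 -0.1226  0.0447]
w2 268 234 [ 0.5229 -0.1222  0.0535]
w2 268 240 [ 0.5224 -0.122   0.061 ]
w2 268 250 [ 0.5216 -0.1218  0.0715]
w2 268 258 [ 0.5215 -0.1231  0.0766]
w2 272 228 [ 0.5255 -0.1215  0.0465]
w2 272 234 [ 0.5249 -0.1216  0.054 ]
w2 272 240 [ 0.5244 -0.1216  0.0609]
w2 272 250 [ 0.5234 -0.1215  0.0715]
w2 272 258 [ 0.5231 -0.1223  0.0774]
w3 185 228 [ 0.4572 -0.1824 -0.0008]
w3 185 234 [ 0.4577 -0.1896 -0.0021]
w3 185 240 [ 0.4803 -0.1286  0.1216]
w3 185 250 [ 0.4824 -0.1286  0.1309]
w3 185 258 [ 0.4841 -0.1281  0.1384]
w3 190 228 [ 0.466  -0.17    0.0228]
w3 190 234 [ 0.4812 -0.1287  0.1141]
w3 190 240 [ 0.4827 -0.1281  0.1216]
w3 190 250 [ 0.4848 -0.128   0.1313]
w3 190 258 [ 0.486  -0.129   0.1365]
w3 313 228 [ 0.5764 -0.1528  0.0192]
w3 313 234 [ 0.545  -0.1172  0.1154]
w3 313 240 [ 0.5438 -0.1179  0.1212]
w3 313 250 [ 0.5416 -0.1184  0.1313]
w3 313 258 [ 0.5404 -0.1193  0.1373]
w3 318 228 [ 0.5795 -0.1505  0.0231]
w3 318 234 [ 5.894e-01 -1.663e-01 -4.000e-04]
w3 318 240 [ 0.546  -0.1171  0.122 ]
w3 318 250 [ 0.5436 -0.1176  0.132 ]
w3 318 258 [ 0.5418 -0.1178  0.1394]
```

```bash
python3 - <<'E'
from h import *
d=load('s2')
for p in ([.505,-.134,.043],[.505,-.134,.011],[.525,-.134,.043],[.525,-.134,.011],[.517,-.136,.03],[.517,-.136,.004]): print(p,((proj(d,p)-[195,195])*10).round())
c=d['image'][195:250,195:270];cv2.imwrite('pics/s2c.png',cv2.resize(c,None,fx=10,fy=10,interpolation=cv2.INTER_CUBIC))
E
```

```text
[0.505, -0.134, 0.043] [268. 249.]
[0.505, -0.134, 0.011] [277. 330.]
[0.525, -0.134, 0.043] [318. 284.]
[0.525, -0.134, 0.011] [326. 365.]
[0.517, -0.136, 0.03] [296. 307.]
[0.517, -0.136, 0.004] [303. 372.]
```

View pics/s2c.png

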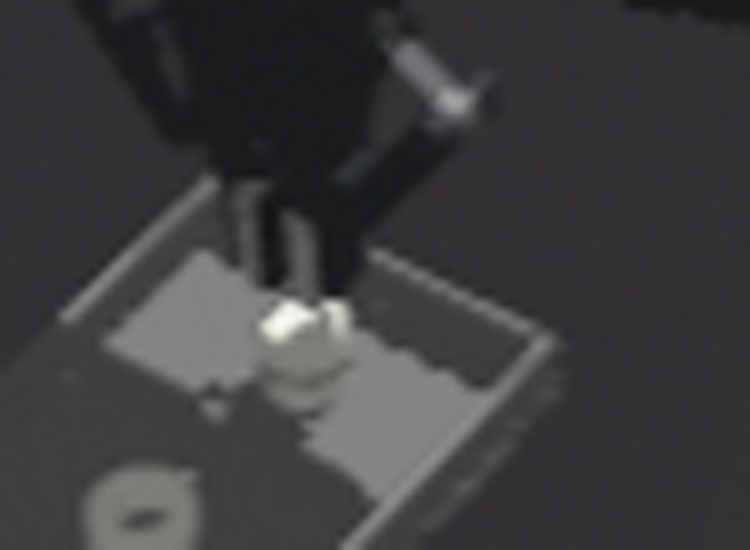

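Both the wrist depth and the scene view put the fingertips at z≈0.043 when the reported TCP was 0.025, so 0.011 was expected. The reported height is about 32 mm lower than the real one, and the fingers closed above the stopper. The stopper is still standing at (0.517,-0.136), and I'll judge height from depth from now on.

```bash
cat >> h.py <<'E'
def tips(d):
    "lowest z of points nearer than 0.16 m to tool axis region: finger pads"
    T=d['world_to_cam'];R=T[:3,:3];t=T[:3,3];K=d['camera_matrix'];D=d['depth']
    v,u=np.mgrid[0:384,0:512]
    P=np.stack([(u-K[0,2])/K[0,0]*D,(v-K[1,2])/K[1,1]*D,D],-1)-t
    W=P@R
    return W,D
E
python3 -m pendant '[90,0,-0.2,-1.5,0, 90,0,0,-1.5,0, 90,0,0,-1.5,0, 90,0,0,-1,0, 90,0,0,0,0, 90,0,0,0,0, 90,0,0,0,0, 90,0,0,0,0]'
python3 - <<'E'
from h import *
d=grab('wrist','w4.png');W,D=tips(d)
for u in (185,190,195,312,316,320):
    print(u,[(v,W[v,u].round(3).tolist()) for v in range(222,246,4)])
print(robot.sense()['qpos'].tolist(),robot.sense()['ee_pos'])
E
```

```text
t: 5.95
ee_pos: [0.5135, -0.1344, 0.0239]
tool_rot: [2.02, 2.402, -0.003]
contact_force: [-0.4, 0.0, -1.1]
opening: 0.0551
185 [(222, [0.466, -0.146, 0.003]), (226, [0.466, -0.149, 0.002]), (230, [0.466, -0.152, 0.003]), (234, [0.467, -0.156, 0.002]), (238, [0.477, -0.131, 0.055]), (242, [0.478, -0.13, 0.061])]
190 [(222, [0.469, -0.145, 0.003]), (226, [0.47, -0.149, 0.003]), (230, [0.478, -0.13, 0.048]), (234, [0.479, -0.13, 0.052]), (238, [0.48, -0.129, 0.057]), (242, [0.481, -0.129, 0.062])]
195 [(222, [0.473, -0.145, 0.003]), (226, [0.473, -0.148, 0.002]), (230, [0.48, -0.13, 0.047]), (234, [0.481, -0.129, 0.052]), (238, [0.482, -0.129, 0.056]), (242, [0.483, -0.129, 0.062])]
312 [(222, [0.556, -0.13, 0.004]), (226, [0.557, -0.134, 0.002]), (230, [0.543, -0.118, 0.047]), (234, [0.542, -0.118, 0.053]), (238, [0.541, -0.119, 0.057]), (242, [0.54, -0.119, 0.061])]
316 [(222, [0.559, -0.13, 0.002]), (226, [0.56, -0.133, 0.002]), (230, [0.561, -0.136, 0.003]), (234, [0.544, -0.118, 0.053]), (238, [0.543, -0.119, 0.056]), (242, [0.542, -0.118, 0.062])]
320 [(222, [0.562, -0.13, 0.002]), (226, [0.563, -0.133, 0.003]), (230, [0.563, -0.136, 0.003]), (234, [0.564, -0.139, 0.003]), (238, [0.565, -0.142, 0.002]), (242, [0.544, -0.119, 0.061])]
[-0.44616397150949577, 0.21703963694808964, 2.051969123327656, -0.0029358721266402256, 0.8700618456736305, -0.6164838537590968] [ 0.5135994  -0.13448182  0.02399762]
```

```bash
python3 -m pendant '[90,0.3,-0.2,0,0, 90,0,0,-0.8,0, 90,0,0,-0.8,0, 90,0,0,-0.8,0, 90,0,0,-0.4,0, 90,0,0,0,0, 90,0,0,0,0, 90,0,0,0,0]'
python3 - <<'E'
from h import *
d=grab('wrist','w5.png');W,D=tips(d)
for u in (190,195,200,308,312,316):
    print(u,[(v,W[v,u].round(3).tolist()) for v in range(222,242,3)])
E
```

```text
t: 6.8
ee_pos: [0.5172, -0.1368, -0.006]
tool_rot: [2.02, 2.401, -0.002]
contact_force: [0.7, -0.0, -0.1]
opening: 0.0553
190 [(222, [0.478, -0.135, 0.002]), (225, [0.478, -0.136, 0.003]), (228, [0.479, -0.138, 0.003]), (231, [0.481, -0.132, 0.018]), (234, [0.482, -0.132, 0.022]), (237, [0.483, -0.132, 0.025]), (240, [0.484, -0.132, 0.029])]
195 [(222, [0.481, -0.134, 0.003]), (225, [0.481, -0.136, 0.003]), (228, [0.481, -0.138, 0.002]), (231, [0.484, -0.132, 0.019]), (234, [0.485, -0.132, 0.022]), (237, [0.486, -0.131, 0.026]), (240, [0.486, -0.131, 0.029])]
200 [(222, [0.484, -0.133, 0.003]), (225, [0.484, -0.136, 0.001]), (228, [0.484, -0.138, 0.002]), (231, [0.487, -0.131, 0.018]), (234, [0.487, -0.132, 0.021]), (237, [0.488, -0.133, 0.021]), (240, [0.488, -0.136, 0.02])]
308 [(222, [0.548, -0.122, 0.003]), (225, [0.549, -0.124, 0.002]), (228, [0.549, -0.126, 0.003]), (231, [0.545, -0.122, 0.018]), (234, [0.544, -0.121, 0.023]), (237, [0.543, -0.121, 0.027]), (240, [0.542, -0.122, 0.029])]
312 [(222, [0.551, -0.122, 0.002]), (225, [0.551, -0.123, 0.004]), (228, [0.551, -0.125, 0.003]), (231, [0.547, -0.121, 0.019]), (234, [0.545, -0.12, 0.024]), (237, [0.545, -0.121, 0.025]), (240, [0.545, -0.122, 0.029])]
316 [(222, [0.553, -0.121, 0.003]), (225, [0.553, -0.123, 0.003]), (228, [0.554, -0.125, 0.003]), (231, [0.554, -0.127, 0.004]), (234, [0.548, -0.12, 0.023]), (237, [0.547, -0.121, 0.026]), (240, [0.546, -0.12, 0.03])]
```

View pics/w5.png

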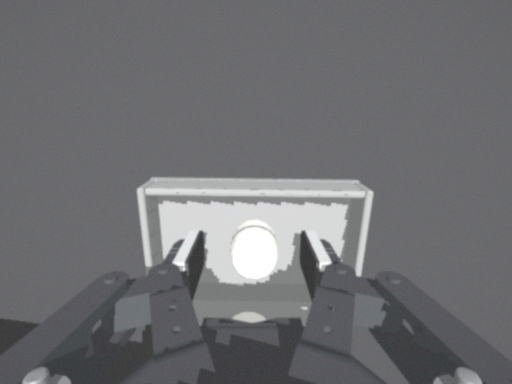

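The stopper (254,250) now stands midway between the pads, with the tips at about z 0.018. I go down 4 mm more and close.

```bash
python3 -m pendant '[90,0,0,-0.4,0, 90,0,0,0,0, 180,0,0,0,0, 210,0,0,0,0, 230,0,0,0,0, 230,0,0,0,0, 230,0,0,0,0, 230,0,0,0,0]' 30
```

```text
t: 7.65
ee_pos: [0.518, -0.1372, -0.0092]
tool_rot: [2.018, 2.399, -0.001]
contact_force: [-0.6, -0.7, -0.7]
opening: 0.0248
```

```bash
python3 -m pendant '[230,0,0,0.5,0, 230,0,0,1,0, 230,0,0,1.5,0, 230,0,0,2,0, 230,0,0,2,0, 230,0,0,2,0, 230,0,0,0,0, 230,0,0,0,0]'
python3 - <<'E'
from h import *
d=grab('wrist','w6.png')
E
```

```text
t: 8.45
ee_pos: [0.5178, -0.137, 0.0879]
tool_rot: [2.017, 2.398, -0.0]
contact_force: [0.3, -0.7, -0.5]
opening: 0.0251
```

View pics/w6.png

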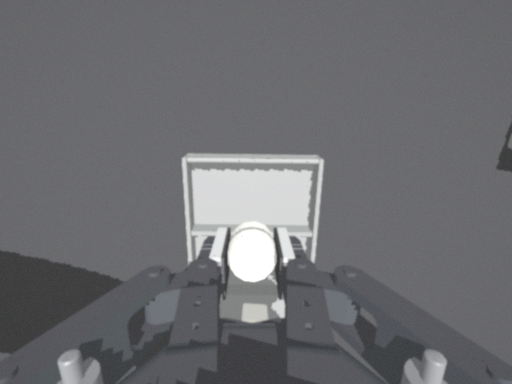

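The stopper is held at (252,252), and its compartment below is empty. Next I carry it over the tray while turning towards the tab orientation.

```bash
python3 -m pendant '[230,-0.7,3.5,0,7, 230,-0.7,4.2,0,7, 230,-0.7,4.2,0,7, 230,-0.7,4.2,0,7, 230,-0.7,4.2,0,7, 230,-0.7,4.2,0,7, 230,-0.7,4,0,7, 230,0,0,0,0]'
```

```text
t: 9.3
ee_pos: [0.4606, 0.156, 0.0794]
tool_rot: [-0.797, -3.035, 0.001]
contact_force: [-0.1, -0.2, 0.2]
opening: 0.0248
```

```bash
python3 -m pendant '[230,0,0,0,0, 230,0,0,-1,0, 230,0,0,-1,0, 230,0,0,-1,0, 230,0,0,-1,0, 230,0,0,0,0, 230,0,0,0,0, 230,0,0,0,0]'
python3 - <<'E'
from h import *
d=grab('wrist','w7.png')
E
```

```text
t: 10.1
ee_pos: [0.4586, 0.152, 0.0315]
tool_rot: [-0.806, -3.025, 0.007]
contact_force: [0.6, 0.2, 0.0]
opening: 0.0248
```

View pics/w7.png

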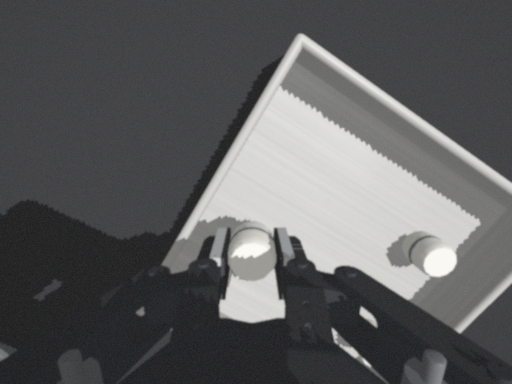

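```bash
python3 -m pendant '[230,0.1,1.5,0,2, 230,0,1.5,0,2, 230,0,1,0,2, 230,0,0.3,0,0, 230,0,0,-0.8,0, 230,0,0,-0.8,0, 230,0,0,-0.8,0, 230,0,0,0,0]'
```

```text
t: 10.95
ee_pos: [0.4608, 0.1975, 0.0074]
tool_rot: [-0.637, -3.07, 0.007]
contact_force: [0.5, 0.4, -1.0]
opening: 0.0249
```

```bash
python3 -m pendant '[230,0,0,-0.6,0, 230,0,0,-0.5,0, 230,0,0,-0.3,0, 230,0,0,0,0, 230,0,0,0,0, 230,0,0,0,0, 230,0,0,0,0, 230,0,0,0,0]'
python3 - <<'E'
from h import *
d=grab('wrist','w8.png');W,D=tips(d)
print([(v,W[v,252].round(3).tolist()) for v in range(205,275,6)])
E
```

```text
t: 11.75
ee_pos: [0.461, 0.1967, -0.0081]
tool_rot: [-0.64, -3.069, 0.007]
contact_force: [0.3, -0.4, 0.2]
opening: 0.0251
[(205, [0.441, 0.205, 0.002]), (211, [0.444, 0.203, 0.002]), (217, [0.448, 0.201, 0.001]), (223, [0.449, 0.201, 0.01]), (229, [0.448, 0.201, 0.018]), (235, [0.448, 0.201, 0.026]), (241, [0.45, 0.201, 0.029]), (247, [0.453, 0.199, 0.029]), (253, [0.456, 0.198, 0.03]), (259, [0.459, 0.197, 0.03]), (265, [0.462, 0.195, 0.03]), (271, [0.395, 0.225, 0.15])]
```

View pics/w8.png

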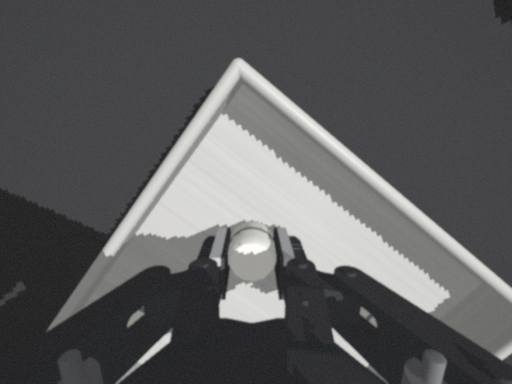

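The stopper's top reads 0.029–0.030, about a millimetre above standing height, and it is well clear of the walls. Time to release.

```bash
python3 -m pendant '[230,0,0,-0.1,0, 200,0,0,0,0, 160,0,0,0,0, 130,0,0,0,0, 130,0,0,0,0, 130,0,0,1.5,0, 130,0,0,2.5,0, 130,0,0,3,0]'
python3 -m pendant '[130,0,0,3,0, 130,2,-0.4,2,0, 90,3,-0.8,0,0, 60,3,-0.8,0,0, 60,3,-0.8,0,0, 60,3,-0.8,0,0, 60,1,-0.3,0,0, 60,0,0,0,0]'
python3 - <<'E'
from h import *
d=grab('wrist','w9.png'); t=grab('top','t9.png')
cv2.imwrite('pics/m9.png',np.hstack([cv2.resize(d['image'],(400,300)),cv2.resize(t['image'][100:250,140:340],(400,300),interpolation=cv2.INTER_CUBIC)]))
s=robot.sense();print(s['ee_pos'],s['tool_rot'])
E
```

```text
t: 12.6
ee_pos: [0.4566, 0.1957, 0.0581]
tool_rot: [-0.638, -3.059, 0.014]
contact_force: [0.5, 0.2, 0.5]
opening: 0.0419
t: 13.4
ee_pos: [0.6136, 0.156, 0.1161]
tool_rot: [-0.637, -3.068, 0.008]
contact_force: [-0.8, -0.1, -0.9]
opening: 0.0652
[0.61201283 0.15660414 0.11593113] [-0.6350687  -3.06765031  0.00823495]
```

View pics/m9.png

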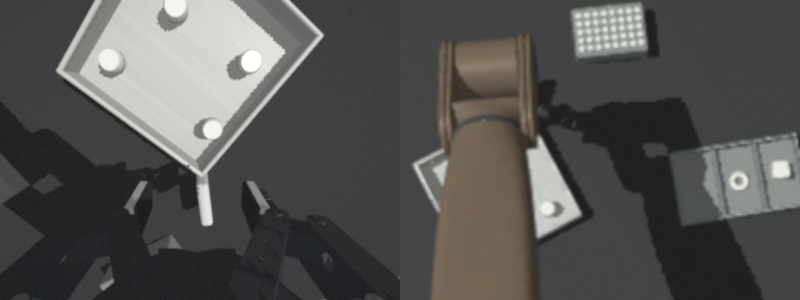

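All four stoppers stand in the tray. The tab is at about (262,256) in the wrist view, between the open fingers. I'll measure its axis.

```bash
python3 - <<'E'
from h import *
d=load('w9');W,D=tips(d)
m=(W[...,2]>.052)&(W[...,2]<.068)&(D>0)&(W[...,0]>.62)
n,l,s,c=cv2.connectedComponentsWithStats(m.astype(np.uint8))
for i in range(1,n):
    if s[i,4]>80:
        p=W[l==i]; r=cv2.minAreaRect(p[:,:2].astype(np.float32)*1000); print(s[i],r,p[:,2].mean())
# rim corners in wrist
for u,v in [(58,70),(322,37),(199,174)]: print(ray(d,u*1.28,v*1.28,.036))
for u,v in [(211,174),(198,176),(201,225),(213,222)]: print(ray(d,u*1.28,v*1.28,.06))
E
python3 - <<'E'
import cv2
a=cv2.imread('pics/w9.png')[180:310,200:330];cv2.imwrite('pics/w9c.png',cv2.resize(a,None,fx=4.5,fy=4.5))
E
```

```text
[251 232  21  57 819] ((669.1747436523438, 140.1617889404297), (14.003040313720703, 55.68941116333008), 73.5420150756836) 0.057974328805901344
[0.46848953 0.05463025 0.036     ]
[0.55003609 0.32199613 0.036     ]
[0.63907264 0.14644793 0.036     ]
[0.63512584 0.16248549 0.06      ]
[0.63163234 0.14831894 0.06      ]
[0.69107282 0.12658687 0.06      ]
[0.69287594 0.14132835 0.06      ]
```

View pics/w9c.png

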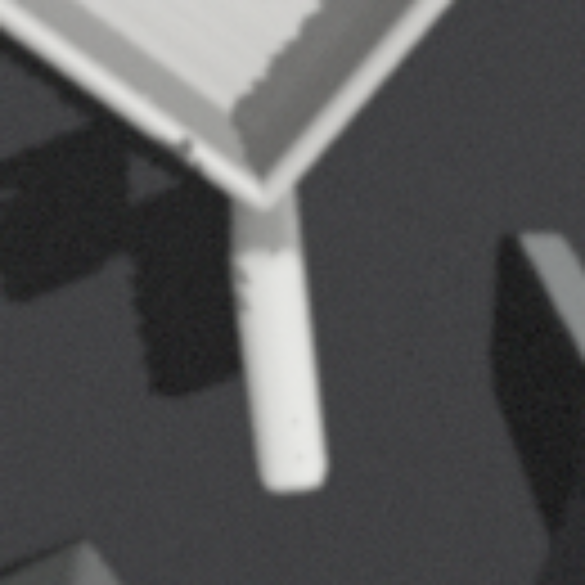

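Measured: tab centre (0.669,0.140), across-diagonal direction 73.5°. The jaws are at 66.6°.

```bash
python3 -m pendant '[60,2,-0.5,0,3, 60,2,-0.5,0,3, 60,1.4,-0.4,0,1, 60,0,0,0,0, 60,0,0,-1,0, 60,0,0,-1,0, 60,0,0,-1,0, 60,0,0,0,0]'
python3 -m pendant '[60,0,0,0,0, 60,0,0,0,0, 60,0,0,0,0, 60,0,0,0,0, 60,0,0,0,0, 60,0,0,0,0, 60,0,0,0,0, 60,0,0,0,0]'
```

```text
t: 14.3
ee_pos: [0.6554, 0.1473, 0.081]
tool_rot: [-0.429, -3.092, 0.012]
contact_force: [-0.7, -0.1, -0.6]
opening: 0.0655
t: 15.1
ee_pos: [0.6556, 0.1475, 0.0819]
tool_rot: [-0.429, -3.093, 0.011]
contact_force: [-0.3, 0.5, -0.2]
opening: 0.0652
```

```bash
python3 -m pendant '[60,1.3,-0.7,0,-0.5, 60,0,0,0,0, 60,0,0,-1,0, 60,0,0,-1.2,0, 60,0,0,-1,0, 60,0,0,0,0, 60,0,0,0,0, 60,0,0,0,0]'
python3 - <<'E'
from h import *
d=grab('wrist','w10.png');W,D=tips(d)
E
```

```text
t: 15.9
ee_pos: [0.6656, 0.1415, 0.0448]
tool_rot: [-0.44, -3.086, 0.012]
contact_force: [-0.5, 0.5, -0.2]
opening: 0.0651
```

View pics/w10.png

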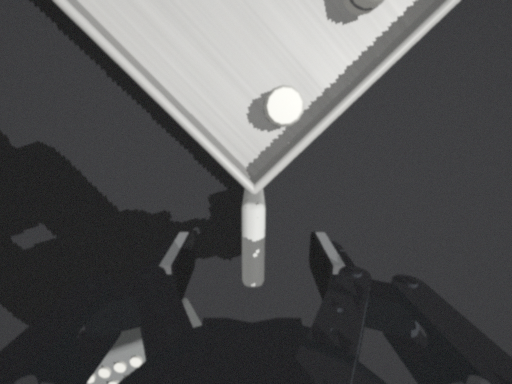

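The tab (254,255) is midway between the fingers, and the rack at (115,360) is clear. I go down the last 4 cm and close.

```bash
python3 -m pendant '[60,0.3,-0.1,-0.9,0, 60,0,0,-0.9,0, 60,0,0,-0.9,0, 60,0,0,-0.8,0, 60,0,0,0,0, 60,0,0,0,0, 60,0,0,0,0, 60,0,0,0,0]'
```

```text
t: 16.75
ee_pos: [0.6695, 0.1404, 0.0074]
tool_rot: [-0.44, -3.087, 0.011]
contact_force: [0.2, -0.3, -0.0]
opening: 0.0653
```

```bash
python3 -m pendant '[60,0,0,-0.3,0, 100,0,0,0,0, 150,0,0,0,0, 190,0,0,0,0, 220,0,0,0,0, 245,0,0,0,0, 245,0,0,0,0, 245,0,0,0,0]' 45
python3 - <<'E'
from h import *
d=grab('wrist','w11.png')
E
```

```text
t: 17.55
ee_pos: [0.6707, 0.1409, 0.0056]
tool_rot: [-0.443, -3.09, 0.007]
contact_force: [0.1, -0.5, -0.1]
opening: 0.0137
```

View pics/w11.png

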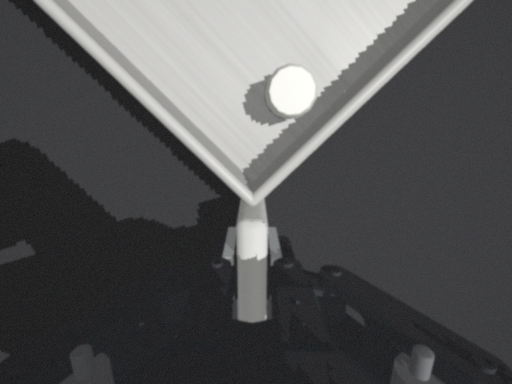

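The tab is gripped at 13.7 mm with no side load. Next I lift along the arc about the far corner, slowly at first.

```bash
python3 -m pendant '[245,0,0,0.4,0, 245,0,0,0.5,0, 245,-0.1,0,0.6,0, 245,-0.1,0,0.6,0, 245,-0.1,0.1,0.6,0, 245,-0.1,0,0.5,0, 245,0,0,0,0, 245,0,0,0,0]'
python3 - <<'E'
from h import *
d=grab('wrist','w12.png'); t=grab('scene','s12.png')
cv2.imwrite('pics/m12.png',np.hstack([cv2.resize(d['image'],(400,300)),cv2.resize(t['image'][100:250,200:400],(400,300),interpolation=cv2.INTER_CUBIC)]))
s=robot.sense();print(s['ee_pos'],s['contact_force'],s['moment'])
E
```

```text
t: 18.4
ee_pos: [0.6643, 0.1418, 0.0381]
tool_rot: [-0.442, -3.087, 0.011]
contact_force: [-0.9, 0.3, -4.2]
opening: 0.0137
[0.6643215  0.141757   0.03783572] [-0.08837732 -0.08402249 -2.78564269] [-0.05600148 -0.33437449 -0.03045822]
```

View pics/m12.png

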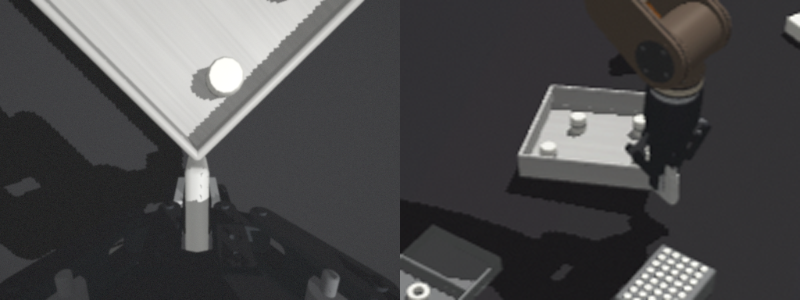

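```bash
cat >> h.py <<'E'
def tilt(d,box):
    W,D=tips(d);u0,v0,u1,v1=box
    P=W[v0:v1,u0:u1].reshape(-1,3);P=P[D[v0:v1,u0:u1].reshape(-1)>0]
    best=None;rng=np.random.default_rng(0)
    for _ in range(300):
        a,b,c=P[rng.integers(len(P),size=3)];n=np.cross(b-a,c-a);L=np.linalg.norm(n)
        if L<1e-9: continue
        n/=L; k=np.abs((P-a)@n)<.0015
        if best is None or k.sum()>best.sum(): best=k
    Q=P[best];c=Q.mean(0);n=np.linalg.svd(Q-c,full_matrices=False)[2][2];n*=np.sign(n[2])
    # height of plane at x of outer corner
    print('tilt',np.degrees(np.arccos(n[2])).round(2),'dir',np.degrees(np.arctan2(n[1],n[0])).round(1),'c',c.round(4),'inl',best.mean().round(2))
    return n,c
E
python3 - <<'E'
from h import *
n,c=tilt(load('w12'),(100,0,380,160))
n,c=tilt(load('w9'),(120,20,360,180))
E
```

```text
tilt 6.16 dir 158.4 c [0.5636 0.1652 0.0228] inl 0.65
tilt 0.04 dir 31.6 c [0.5212 0.182  0.0017] inl 0.71
```

The tray pivots as planned: tilt is 6.2° for a 3.2 cm rise. I carry on.

```bash
python3 -m pendant '[245,-0.2,0,0.6,0, 245,-0.2,0.1,0.7,0, 245,-0.2,0.1,0.7,0, 245,-0.2,0,0.7,0, 245,-0.2,0.1,0.7,0, 245,-0.2,0.1,0.7,0, 245,-0.2,0,0.6,0, 245,0,0,0,0]'
python3 - <<'E'
from h import *
d=grab('wrist','w13.png');tilt(d,(100,0,380,160))
E
python3 -m pendant '[245,-0.3,0.1,0.6,0, 245,-0.3,0.1,0.6,0, 245,-0.3,0.1,0.6,0, 245,-0.3,0,0.6,0, 245,-0.3,0.1,0.6,0, 245,-0.3,0.1,0.6,0, 245,0,0,0,0, 245,0,0,0,0]'
python3 - <<'E'
from h import *
d=grab('wrist','w14.png'); t=grab('scene','s14.png');tilt(d,(100,0,380,160))
cv2.imwrite('pics/m14.png',np.hstack([cv2.resize(d['image'],(400,300)),cv2.resize(t['image'][100:250,200:400],(400,300),interpolation=cv2.INTER_CUBIC)]))
s=robot.sense();print(s['ee_pos'],s['contact_force'],s['moment'])
E
```

```text
t: 19.3
ee_pos: [0.6485, 0.1461, 0.089]
tool_rot: [-0.441, -3.087, 0.011]
contact_force: [0.2, 0.5, -3.1]
opening: 0.013
tilt 15.92 dir 161.5 c [0.5464 0.1702 0.0529] inl 0.72
t: 20.15
ee_pos: [0.6283, 0.1516, 0.1275]
tool_rot: [-0.441, -3.086, 0.011]
contact_force: [-0.5, 0.4, -3.6]
opening: 0.0138
tilt 23.89 dir 162.3 c [0.5215 0.1765 0.0701] inl 0.75
[0.62842704 0.1514968  0.12728019] [ 0.12307328  0.79277096 -3.17014115] [-0.04420785 -0.26802057  0.00583287]
```

View pics/m14.png

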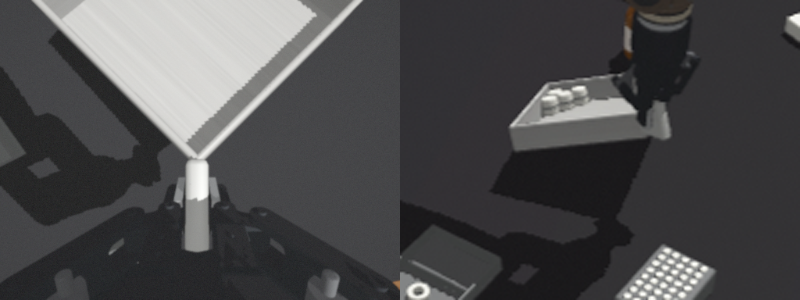

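Tilt is 23.9°. The stoppers have slid away from the tab side, and three can be seen clustered at the far corner, near (565,98). I go on to about 33°.

```bash
python3 -m pendant '[245,-0.3,0.1,0.5,0, 245,-0.3,0.1,0.5,0, 245,-0.3,0.1,0.5,0, 245,-0.3,0.1,0.5,0, 245,-0.4,0.1,0.5,0, 245,-0.4,0.1,0.5,0, 245,-0.4,0.1,0.5,0, 245,-0.2,0.1,0.3,0]'
python3 -m pendant '[245,0,0,0,0, 245,0,0,0,0, 245,0,0,0,0, 245,0,0,0,0, 245,0,0,0,0, 245,0,0,0,0, 245,0,0,0,0, 245,0,0,0,0]'
python3 - <<'E'
from h import *
d=grab('wrist','w15.png'); t=grab('scene','s15.png');tp=grab('top','t15.png');tilt(d,(100,0,380,160))
cv2.imwrite('pics/m15.png',np.hstack([cv2.resize(t['image'][100:220,230:390],(400,300),interpolation=cv2.INTER_CUBIC),cv2.resize(tp['image'][140:260,120:280],(400,300),interpolation=cv2.INTER_CUBIC)]))
s=robot.sense();print(s['ee_pos'],s['contact_force'],s['moment'])
E
```

```text
t: 21.05
ee_pos: [0.5999, 0.16, 0.1676]
tool_rot: [-0.441, -3.084, 0.012]
contact_force: [-0.3, -0.3, -4.0]
opening: 0.0135
t: 21.85
ee_pos: [0.5999, 0.1599, 0.1677]
tool_rot: [-0.442, -3.084, 0.012]
contact_force: [0.3, 0.3, -2.9]
opening: 0.0136
tilt 33.01 dir 162.7 c [0.4928 0.1873 0.0824] inl 0.72
[0.59989411 0.15992537 0.16778145] [ 0.28311413 -0.82742515 -2.25476753] [ 0.01738884 -0.10283912 -0.06235177]
```

View pics/m15.png

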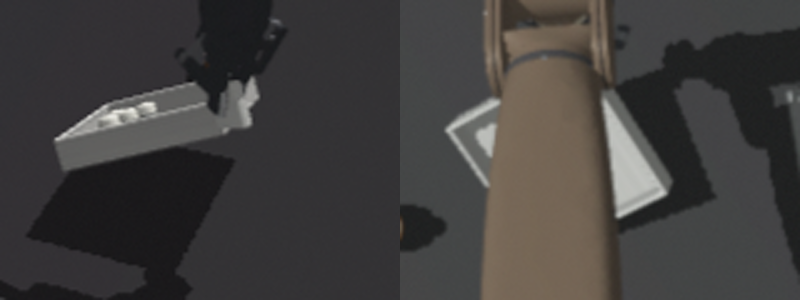

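View pics/w15.png

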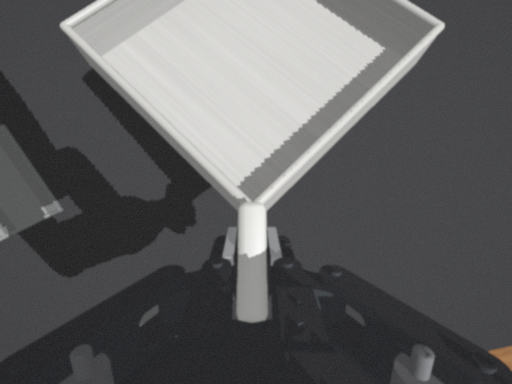

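```bash
python3 - <<'E'
from h import *
t=load('s15');tp=load('t15')
cv2.imwrite('pics/m16.png',np.hstack([cv2.resize(t['image'][130:180,240:300],(400,333),interpolation=cv2.INTER_CUBIC),cv2.resize(tp['image'][170:220,130:190],(400,333),interpolation=cv2.INTER_CUBIC)]))
# expected points
n=np.array([np.cos(np.radians(163.5))*np.sin(np.radians(33)),np.sin(np.radians(163.5))*np.sin(np.radians(33)),np.cos(np.radians(33))])
ez=n; eo=np.array([np.cos(np.radians(-16.5)),np.sin(np.radians(-16.5)),0]); eo=eo-eo@n*n; eo/=np.linalg.norm(eo); es=np.cross(ez,eo)
# grip at (.171 diag, .04 high) 
g=np.array([.600,.160,.1677+.037]); O=g-.171*eo-.04*ez; print('C',O,'pivot',O-.1414*eo)
a=np.array([1,1])/2**.5
def pt(x,y,z): # tray coords
    return O+eo*(x+y)/2**.5+es*(y-x)/2**.5+ez*z
for nm,p in {'corner':(-.1,-.1,.036),'c-+':(-.1,.1,.036),'c+-':(.1,-.1,.036),'nest':(-.083,-.083,.029),'n2':(-.083,-.057,.029),'n3':(-.057,-.083,.029),'n4':(-.057,-.057,.029)}.items():
    w=pt(*p);print(nm,w.round(3),'scene',((proj(t,w)-[240,130])*6.67).round(),'top',((proj(tp,w)-[130,170])*6.67+[400,0]).round())
E
```

```text
C [0.48338153 0.19454396 0.0780199 ] pivot [0.369677   0.22822478 0.00100794]
corner [0.351 0.234 0.031] scene [213.  71.] top [694. 488.]
c-+ [0.505 0.336 0.108] scene [599. -27.] top [456. 145.]
c+- [0.424 0.065 0.108] scene [ 72. 169.] top [1043.  321.]
nest [0.374 0.227 0.038] scene [238.  84.] top [707. 439.]
n2 [0.394 0.24  0.048] scene [287.  72.] top [677. 395.]
n3 [0.383 0.205 0.048] scene [221.  96.] top [751. 418.]
n4 [0.403 0.218 0.058] scene [271.  84.] top [721. 374.]
```

View pics/m16.png

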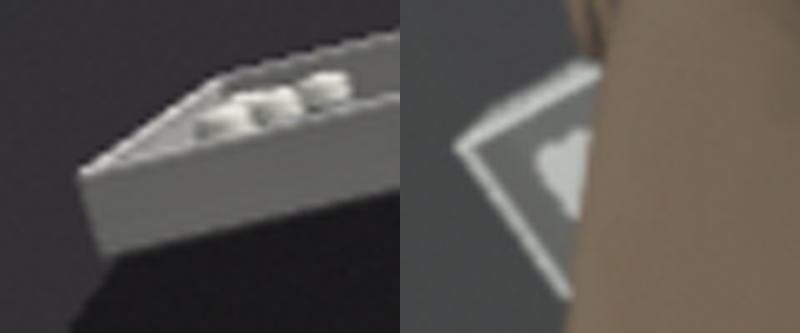

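```bash
cat > f.py <<'E'
from h import *
th=np.radians(33);al=np.radians(-16.5)
n=np.array([-np.cos(al)*np.sin(th),-np.sin(al)*np.sin(th),np.cos(th)])
eo=np.array([np.cos(al),np.sin(al),0]); eo=eo-eo@n*n; eo/=np.linalg.norm(eo); es=np.cross(n,eo)
O=np.array([.4834,.1945,.078]);ex=(eo-es)/2**.5;ey=(eo+es)/2**.5
def tray(t,u,v,h):
    T=t['world_to_cam'];R=T[:3,:3];c=-R.T@T[:3,3];r=R.T@np.linalg.inv(t['camera_matrix'])@[u,v,1]
    s=((O+n*h-c)@n)/(r@n);w=c+s*r-O;return (w@ex).round(3),(w@ey).round(3)
E
python3 - <<'E'
from f import *
t=load('s15')
for u,v in [(222,120),(275,103),(330,88),(250,100),(325,78)]: print(u,v,tray(t,u/6.67+240,v/6.67+130,.029))
for u,v in [(220,75),(80,175)]: print('rim',tray(t,u/6.67+240,v/6.67+130,.036))
# depth points in scene
D=t['depth'];K=t['camera_matrix'];T=t['world_to_cam']
g=cv2.cvtColor(t['image'],cv2.COLOR_BGR2GRAY)
for v in range(138,152):
    row=[]
    for u in range(266,298,2):
        z=D[v,u];w=T[:3,:3].T@(np.linalg.inv(K)@[u,v,1]*z-T[:3,3])-O;row.append('%d,%d,%d'%tuple((np.array([w@ex,w@ey,w@n])*1000).round()))
    print(v,' '.join(row))
E
```

```text
222 120 (np.float64(0.019), np.float64(-0.057))
275 103 (np.float64(0.007), np.float64(-0.034))
330 88 (np.float64(0.004), np.float64(-0.008))
250 100 (np.float64(-0.021), np.float64(-0.056))
325 78 (np.float64(-0.032), np.float64(-0.021))
rim (np.float64(-0.08), np.float64(-0.089))
rim (np.float64(0.123), np.float64(-0.087))
138 -159,-141,42 -155,-132,41 -154,-125,39 -165,-122,36 -159,-112,35 -160,-106,34 -168,-102,31 -162,-93,30 -168,-88,27 -98,-56,35 -91,-47,34 -89,-40,33 -90,-34,31 -94,-29,29 -96,-23,27 -83,-12,27
139 -150,-138,40 -149,-131,38 -150,-124,37 -154,-118,34 -154,-111,33 -159,-106,30 -163,-101,28 -95,-69,36 -85,-59,35 -94,-56,32 -87,-47,32 -92,-42,30 -101,-38,27 -93,-29,26 -91,-22,25 -88,-15,24
140 -149,-139,37 -144,-130,36 -144,-123,34 -149,-118,32 -144,-109,31 -91,-82,36 -89,-75,35 -95,-70,32 -88,-61,32 -94,-57,29 -93,-50,28 -93,-43,26 -94,-37,25 -97,-32,22 -92,-23,22 -89,-16,20
141 -145,-138,34 -139,-129,33 -134,-120,32 -97,-99,35 -89,-89,35 -94,-84,33 -90,-76,31 -93,-71,29 -91,-63,28 -89,-56,27 -86,-48,26 -74,-37,26 -76,-32,24 -91,-30,20 -95,-25,18 -84,-15,18
142 -
[... 1046 characters left out ...]
1,31 100,35,29 105,43,29
148 -20,-95,29 -40,-97,24 -35,-88,24 -29,-80,23 -37,-76,20 -41,-71,18 -50,-68,15 -51,-62,13 101,0,35 102,6,34 103,12,33 107,20,32 101,23,30 98,28,28 108,37,28 108,43,27
149 -22,-97,25 -39,-97,21 -37,-90,20 -26,-80,20 -36,-77,17 -40,-72,15 105,-11,36 104,-6,34 108,2,33 102,6,31 107,13,30 109,19,29 105,24,27 106,30,26 109,37,25 101,40,23
150 -19,-97,23 -31,-95,19 -30,-88,18 -31,-82,16 104,-24,35 103,-19,34 106,-11,33 103,-7,31 101,-1,29 97,3,27 102,10,27 108,18,26 101,22,24 106,29,23 100,33,21 102,39,20
151 -11,-95,21 -29,-96,17 108,-35,36 106,-30,34 102,-25,32 98,-21,30 101,-14,29 108,-6,29 104,-1,27 105,5,26 104,10,24 101,15,23 103,22,22 106,28,21 105,34,19 107,40,18
```

```bash
python3 - <<'E'
from f import *
import f
t=load('s15');T=t['world_to_cam'];W,D=tips(t);W=W-O
X,Y,Z=W@ex*1000,W@ey*1000,W@n*1000
img=np.zeros((400,400,3),np.uint8)
for (x,y,z,c) in zip(X.ravel(),Y.ravel(),Z.ravel(),t['image'].reshape(-1,3)):
    if abs(x)<110 and abs(y)<110 and 22<z<45:
        cv2.circle(img,(int(200+x*1.7),int(200-y*1.7)),2,tuple(int(k) for k in np.minimum(c*1.0+20,255)),-1)
cv2.rectangle(img,(37,37),(363,363),(0,255,255),1)
for c in [(-83,-83),(-64.6,-64.6),(-83,-46),(-46,-83)]: cv2.circle(img,(int(200+c[0]*1.7),int(200-c[1]*1.7)),22,(0,0,255),1)
b=cv2.resize(t['image'][134:156,262:302],(400,220),interpolation=cv2.INTER_NEAREST)
cv2.imwrite('pics/occ.png',np.hstack([img,np.vstack([b,np.zeros((180,400,3),np.uint8)])]))
E
```

```text
(no output)
```

View pics/occ.png

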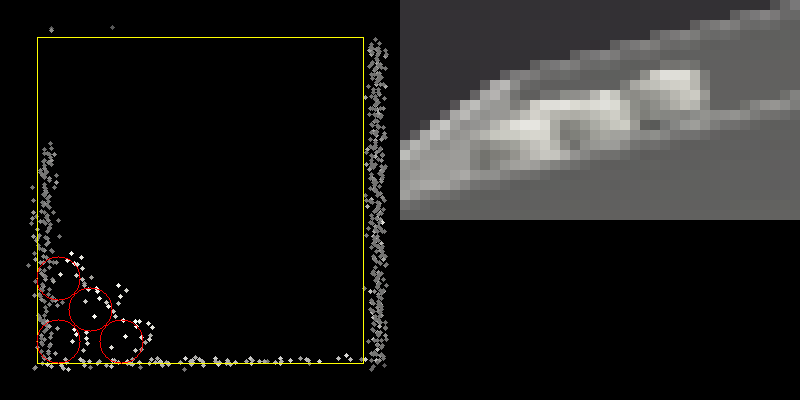

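```bash
python3 - <<'E'
from h import *
t=load('s14');a=cv2.resize(t['image'][130:165,262:312],(500,350),interpolation=cv2.INTER_CUBIC)
s=load('s15');b=cv2.resize(s['image'][134:156,262:302],(500,275),interpolation=cv2.INTER_CUBIC)
b=np.clip(b.astype(float)*1.0,0,255).astype(np.uint8);b=np.vstack([b,np.zeros((75,500,3),np.uint8)])
cv2.imwrite('pics/z.png',np.hstack([a[:,:400],b[:,:400]]))
E
```

```text
(no output)
```

View pics/z.png

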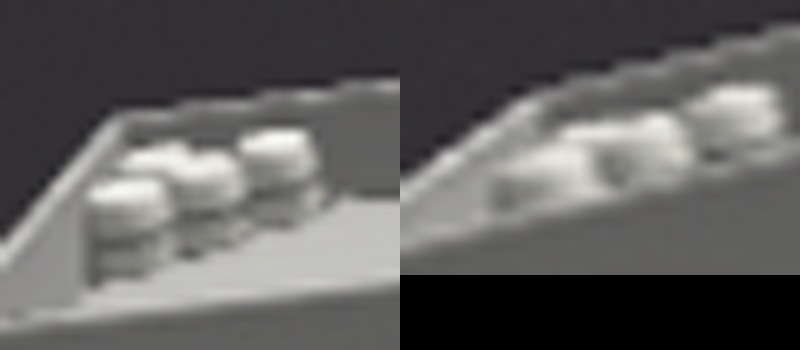

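In the 24° frame all four stoppers show: the corner one behind at (155,155), and the others at (128,200), (208,175) and (275,150). At 33° they are in the same cluster. One last look at the whole scene before handing in.

```bash
python3 - <<'E'
from h import *
t=grab('scene','s17.png'); d=grab('wrist','w17.png'); tilt(d,(100,0,380,160)); s=robot.sense();print(s['t'],s['ee_pos'],s['contact_force'],s['opening'],np.abs(s['dq']).max())
a=cv2.imread('pics/s15.png');print(np.abs(a.astype(int)-t['image']).max(2)[130:180,240:320].max())
E
```

```text
tilt 33.03 dir 162.7 c [0.4928 0.1873 0.0824] inl 0.72
22.1 [0.5998738  0.15991185 0.16780019] [-0.84646792  0.10028102 -3.37449584] 0.013164692263637236 0.0018248954791881317
17
```

View pics/s17.png

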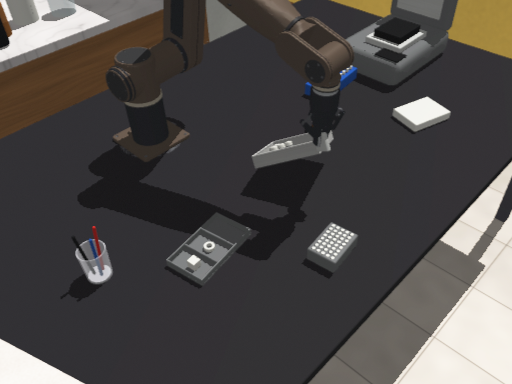

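The spacer (193,260) and collar (209,246) are still in the box, and the pot and rack have not moved. The bottle is hidden behind the wrist, which stayed well clear of it. The tray is still, at 33°.

```bash
python3 -c "
from rig import robot
print(robot.finish_job())"
```

```text
the job is handed in; nothing more can be done
None
```

I moved the round stopper from the box to the tray. I then took the tray by its tab, tipped it about its far corner, and handed the job in at 22 s with it still held.

**Last checks**
- **Tilt:** the tray was at 33.0° in two wrist-depth fits about 0.25 s apart, and the arm was still. The tab was still gripped at about 13 mm, and the tray's lower corner was on the bench. The last force reading was about 3.4 N.
- **Stoppers:** all four can be counted in the corner opposite the tab at 24°. At 33° the corner one is mostly hidden, so its place there rests on a few bright depth points.
- **Box and bystanders:** the collar and spacer are still in the box, and the pen pot and rack have not moved. The bottle was behind the arm in the last picture, so I could not see it. The arm never worked near it, and I saw no unexpected contact force.

**What disagreed**
- **Height reading:** the fingertips stood about 32 mm higher than the reported tool height implied. My first grasp therefore closed above the stopper without touching it. I took heights from depth images after that, and the second grasp held.

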